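# Slide the broad scraper into its bay of the bench rack

### The arm

A 6-joint arm with a two-finger parallel gripper is mounted at the origin on a cart in front of the work surface, level with it; the furniture and walls round the work are solid. World frame = base frame: x ahead of the robot, y to its left, z up, the work surface at z = 0. Lengths are in m, angles in rad, forces in N, time in s.
With the tool pointing down it reaches from about 0.35 to 0.85 m from the base axis. Payload 8.1 kg.
Tool frame: the origin (TCP) lies midway between the tips of the shut fingers; the grasp point (between the pads) lies bot.grip_depth behind it (bot.grip_depth is the distance from the TCP to the grasp point, in m); z points along the fingers, y is the line along which they close (so a half turn about z gives the same grasp; the last joint's range is limited). The gripper opens to 85 mm and grips with 20 to 120 N. Pads are 22 mm wide; open, the fingers measure 114 mm over their backs; the gripper's body (76 mm by 85 mm) begins 54 mm behind the grasp point. The pads swing forward as they close: fully open they stand 13 mm farther back than shut.
Start: joints at [-1.321, 0.13, 1.488, -0, 1.523, -0.085], TCP at [0.197, -0.567, 0.231] pointing down, gripper open.
Joint ranges: [-2.96, 2.96], [-0.89, 2.26], [0.02, 2.5], [-1.34, 4.48], [0, 2.73], [-2.66, 2.66]. Speed limits (rad/s): [2.39, 2.39, 2.79, 3.14, 3.14, 3.14].

### API

Orientations are given as a 3x3 rotation matrix whose columns are the frame's x, y, z axes.
In Python, from station import bot, capture, job, search_frame, pinpoint gives the robot as it stands.
- The arm moves only by the tool send_rows, never from a script. Its argument "targets" is a list that holds one entry, the list of rows, each a list of 6 numbers: the shift along the tool's x, y, z in units of 25 mm (1.0 is 25 mm), then the turn, a rotation vector about the tool's x, y, z in units of 5 degrees (1.0 is 5 degrees). A call has 1 to 12 rows; each row is the pose to reach, as a shift and turn from the pose commanded when the call began, along the tool's axes at that moment; what a row does not reach only later rows make up. A row lasts 1/12 s, in which the tool goes at most 41.7 mm and 7.16 degrees, less where a joint would pass 70% of its speed; a pose out of reach is approached as far as the arm can. A call with a gripper value outside its range is refused whole. "hand" is the finger opening in mm, from 0 to 85.4, set as the call begins (left out, the last holds). The fingers move at their own pace and stop on an object; "squeeze" is the grip in N (left out, the last holds). Time passes only in rows, so rows that repeat a pose let the fingers close. It gives the time, the measured TCP pose, the force, the opening and the grip force at its end, in the units of the state.
- bot.state(): the state, without advancing time (a new reading comes with each control period).
- capture(name): name is "side" or "top" or "wrist"; returns a dict with "color" (420x560x3 uint8, red, green, blue), "fx", "fy", "cx", "cy" (pixels), "R" (3x3) and "t" (3): a world point X has camera coordinates R X + t; the wrist camera has in their place "T_tool_cam" (4x4, takes a point from camera to tool coordinates, whose origin is the TCP and whose axes are the flange's). Camera axes: x right, y down, z forward; pixel columns grow to the right and rows downward; lengths in m; the calibration is good to about 2 mm. The wrist camera is an equidistant fisheye: a pixel r from the principal point sees the ray r / f radians off the axis. A picture is of the moment at which its call begins: read the wrist's pose just before it. There is no depth.
- job.sign_off(): hands the job in; it is judged then, once.
Trained networks look in a picture, given as the dict that the camera call returned (one of the last four; its "shot" number tells which), for a name from the list of things; names that differ only in an ending like _2 or _b are one class to them, and where a whole thing is asked for, a point or a joint stands for the part that bears it (a point fixed in the world has none). Each returns a list of dicts, best first, with "conf" (0 to 1); they miss things now and then, are a little off and sometimes report something else, mostly with a low value. They report only what shows in the picture. A call takes as long as a camera call.
- search_frame(picture, label): "location" ([row, column] in pixels, amid what is visible of it).
- pinpoint(picture, label): "location" ([row, column] in pixels: a listed point, or the origin of a listed thing).
The state is a dict: "time_s": time; "q": joint angles; "joint_velocities": joint speeds; "joint_torque": joint torques, N m; "tcp_pos": TCP position; "tool_rot": TCP orientation; "ft_force": force on the tool from outside, world axes, zero at the start; "ft_torque": the same for the moment, N m; "width": finger opening in m; "grip_force": force on a finger pad.
Only numpy, scipy, OpenCV 4.12 (cv2) and the standard library are available. Lean on these libraries where they do the work, as an engineer would, in place of code of your own. Each camera call takes 0.05 s, during which the arm holds its last target. There are 200 camera calls.

### The job

Put the broad scraper away: slide its blade, edge first, straight into the wide bay of the low plywood rack until it is fully home against the back, then leave it lying there flat on the mat. Leave the narrow scraper where it lies.

Things in the scene. Friction and masses are not known exactly. Their poses are not given: they have to be found in the camera images.
- broad_scraper: Loose scraper with the BROAD steel blade, flat on the mat, 180 mm long, 0.11 kg. Wooden handle 20 mm wide, 26 high, x -70 to +30 mm; then a steel neck 18 mm wide; then the blade, 60 mm wide, from x = 55 to its edge at x = 110, 2.5 mm thick, in the plane of the underside. Origin: on the underside, mid-width, on the handle 30 mm behind its blade end, near the balance point. x to the blade's edge, z up.
- narrow_scraper: The other scraper, a loose bystander near it: same handle, length, origin and axes, but its blade is only 24 mm wide. Either of the two may be the one nearer the rack.
- rack: Low plywood rack screwed to a work board, 76 mm deep (x), 156 mm wide (y), 26 mm high. Two flat bays side by side, open to -x (towards the robot), a 12 mm slit along each roof: the wide one at the left (+y), and one 48 mm wide at the right, too narrow for the broad blade. The board is 400 x 440 mm, with a dark mat whose top is 50 mm above the bench. Origin: on the mat near its middle; x to the back, y left, z up.
- wide_bay (a point): Point on the mat at the foot of the wide bay's back wall, at the middle of its width. x points into the bay (level, away from the mouth), y left, z up. The bay is a flat tunnel whose floor is the mat: 84 mm wide inside (y = -42 to +42 mm), 20 mm high under a 6 mm roof; back wall at x = 0, mouth at x = -68 mm. Its walls are 8 mm thick.

How it is judged:
By the outcome, as a careful person would: the job done as asked, in the order asked, and still so for the second after the job is handed in, with the robot touching nothing.
It also fails if it takes over 32 s, if anything falls off the work surface, if the arm or the gripper's body presses on something with over 40 N, if the wrist force passes 120 N, or if a joint passes its speed limit or range.

## Working session

There is one attempt and no reset: what is moved stays moved. The work goes in short steps, Python scripts to look and compute and a tool call to move; the robot and the scene stay as the last step left them, time stands still between calls to the robot, and variables do not carry over. Pictures are saved under pics/ and viewed, at most 10 in all, crops included, and the job is handed in when it is done.

Besides the shell and the picture viewer there is one more tool, called after "Call:" as a command line: name --argument value ..., lists and objects as JSON in quotes. send_rows: Moves the arm, as the interface text tells. Its arguments: {"type":"object","properties":{"targets":{"type":"array"},"hand":{"type":"number"},"squeeze":{"type":"number"}},"required":["targets"]}

```bash
mkdir -p pics; ls
cat > h.py <<'E'
import numpy as np, cv2
from station import bot, capture, job, search_frame, pinpoint
def save(n,p): cv2.imwrite(f'pics/{n}.png',p['color'][:,:,::-1])
def ray(p,rc,st=None):
    r,c=rc
    if 'T_tool_cam' in p:
        u=np.array([c-p['cx'],r-p['cy']]);f=p['fx'];n=np.hypot(*u);th=n/f
        d=np.r_[np.sin(th)*u/max(n,1e-9),np.cos(th)]
        T=p['T_tool_cam'];R=np.array(st['tool_rot']);o=np.array(st['tcp_pos'])
        return R@T[:3,3]+o, R@T[:3,:3]@d
    d=np.array([(c-p['cx'])/p['fx'],(r-p['cy'])/p['fy'],1]);R=np.array(p['R'])
    return -R.T@p['t'], R.T@d
def onz(p,rc,z,st=None):
    o,d=ray(p,rc,st);return o+d*(z-o[2])/d[2]
def tri(rs):
    A=0;b=0
    for o,d in rs:
        d=d/np.linalg.norm(d);P=np.eye(3)-np.outer(d,d);A=A+P;b=b+P@o
    return np.linalg.solve(A,b)
E
python3 - <<'E'
from h import *
np.set_printoptions(precision=4,suppress=True)
s=bot.state();print(s['time_s'],s['tcp_pos'],s['tool_rot'],bot.grip_depth,s['width'])
P={}
for n in('top','side'):
    p=capture(n);P[n]=p;save(n,p)
    for l in('broad_scraper','narrow_scraper','rack','wide_bay'):
        print(n,l,[(np.round(x['location']),round(x['conf'],2),onz(p,x['location'],.05)) for x in pinpoint(p,l)[:2]], [(np.round(x['location']),round(x['conf'],2)) for x in search_frame(p,l)[:2]] if l!='wide_bay' else '')
E
```

```text
pics
0.0 [ 0.197  -0.5661  0.2303] [[ 0.9445  0.3286 -0.0004]
 [ 0.3286 -0.9445  0.0018]
 [ 0.0002 -0.0019 -1.    ]] 0.0187 0.08527007149542555
top broad_scraper [(array([312., 278.]), 0.79, array([ 0.3487, -0.274 ,  0.05  ]))] [(array([314., 310.]), 0.97)]
top narrow_scraper [(array([264., 234.]), 0.82, array([ 0.4345, -0.1988,  0.05  ]))] [(array([259., 245.]), 0.6)]
top rack [(array([147., 277.]), 0.68, array([ 0.6433, -0.2799,  0.05  ]))] [(array([150., 282.]), 0.61), (array([313., 310.]), 0.38)]
top wide_bay [(array([131., 291.]), 0.57, array([ 0.6723, -0.3064,  0.05  ]))] 
side broad_scraper [(array([259., 166.]), 0.77, array([ 0.35 , -0.284,  0.05 ]))] [(array([283., 169.]), 0.81)]
side narrow_scraper [(array([218., 211.]), 0.95, array([ 0.4318, -0.2062,  0.05  ]))] [(array([220., 217.]), 0.92)]
side rack [(array([227., 352.]), 0.81, array([ 0.643 , -0.2885,  0.05  ]))] [(array([226., 348.]), 0.74)]
side wide_bay [(array([236., 371.]), 0.81, array([ 0.6651, -0.3162,  0.05  ]))]
```

View pics/top.png

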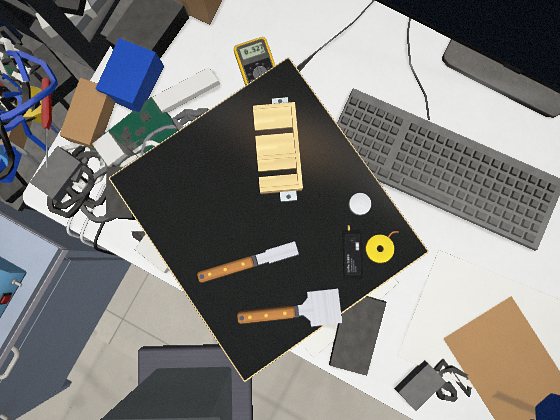

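View pics/side.png

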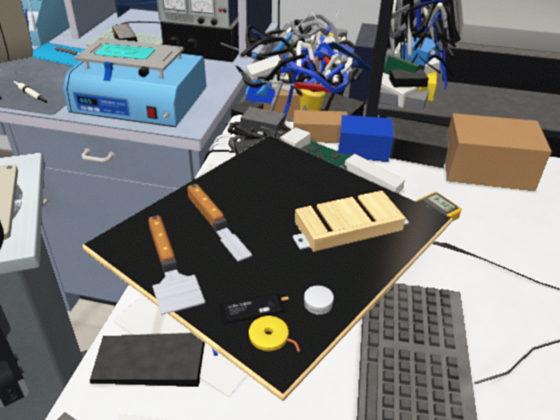

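The top view shows the broad scraper at about (314,290), with its blade to the right, which is world -y. The narrow scraper is at (262,245). The rack is at (147,277) with its mouth to the left, so insertion goes along world -y, and the wide bay is at the upper end with its slit near row 132. The side view agrees. Next I'll move above the broad scraper for a close look.

Call:
send_rows --targets '[[[9.3,-8.6,0,0,0,-14.2],[9.3,-8.6,0,0,0,-14.2],[9.3,-8.6,0,0,0,-14.2],[9.3,-8.6,0,0,0,-14.2],[9.3,-8.6,0,0,0,-14.2],[9.3,-8.6,0,0,0,-14.2],[9.3,-8.6,0,0,0,-14.2],[9.3,-8.6,0,0,0,-14.2],[9.3,-8.6,0,0,0,-14.2],[9.3,-8.6,0,0,0,-14.2],[9.3,-8.6,0,0,0,-14.2],[9.3,-8.6,0,0,0,-14.2]]]' --hand 60

```text
time_s: 1.8
tcp_pos: [0.3462, -0.2872, 0.2314]
tool_rot: [[0.0, 1.0, 0.0], [1.0, -0.0, -0.0], [-0.0, 0.0, -1.0]]
ft_force: [0.0, -0.2, 0.4]
width: 0.0601
grip_force: 0.0
```

Run:
```python
from h import *
np.set_printoptions(precision=4,suppress=True)
s=bot.state();print(s['time_s'],s['tcp_pos'],s['tool_rot'],s['width'])
w=capture('wrist');save('w1',w);t=capture('top');d=capture('side')
for l in('broad_scraper','narrow_scraper','rack','wide_bay'):
    R=[]
    for n,p in(('w',w),('t',t),('s',d)):
        x=pinpoint(p,l)
        if x:
            x=x[0];R.append(ray(p,x['location'],s));print(l,n,np.round(x['location']),round(x['conf'],2),onz(p,x['location'],.05,s))
    if len(R)>1:print('  tri',tri(R),tri(R[-2:]))
```

```text
1.8 [ 0.3462 -0.2872  0.2314] [[ 0.0003  1.      0.0002]
 [ 1.     -0.0003 -0.0002]
 [-0.0002  0.0002 -1.    ]] 0.060122858134357714
broad_scraper w [180. 284.] 0.9 [ 0.3501 -0.2755  0.05  ]
broad_scraper s [256. 163.] 0.75 [ 0.3454 -0.2763  0.05  ]
  tri [ 0.3478 -0.2755  0.0493] [ 0.3478 -0.2755  0.0493]
narrow_scraper w [111. 368.] 0.78 [ 0.4346 -0.2033  0.05  ]
narrow_scraper t [264. 230.] 0.75 [ 0.4353 -0.1915  0.05  ]
narrow_scraper s [220. 211.] 0.77 [ 0.4314 -0.2118  0.05  ]
  tri [ 0.4354 -0.1969  0.0389] [ 0.4349 -0.1897  0.0315]
rack w [192. 518.] 0.72 [ 0.6424 -0.2821  0.05  ]
rack t [147. 277.] 0.66 [ 0.6446 -0.28    0.05  ]
rack s [228. 350.] 0.95 [ 0.6407 -0.2899  0.05  ]
  tri [ 0.6458 -0.2818  0.044 ] [ 0.6464 -0.2799  0.0405]
wide_bay w [211. 530.] 0.63 [ 0.6706 -0.307   0.05  ]
wide_bay t [132. 292.] 0.71 [ 0.6712 -0.3078  0.05  ]
wide_bay s [234. 375.] 0.98 [ 0.6721 -0.3136  0.05  ]
  tri [ 0.674  -0.3083  0.0455] [ 0.6738 -0.3084  0.0449]
```

View pics/w1.png

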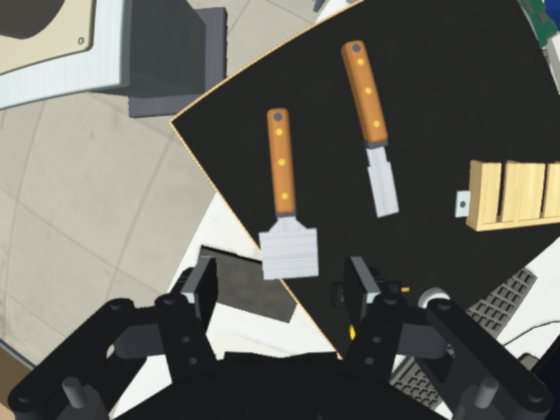

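The wrist view shows the broad handle running from (277,109) to (286,213), with the blade edge near (291,278). The narrow scraper is to its right, clear of the fingers. I'll get the handle axis from colour.

```bash
cat >> h.py <<'E'
def handle(p,s,near,z=.073):
    hsv=cv2.cvtColor(p['color'],cv2.COLOR_RGB2HSV);m=cv2.inRange(hsv,(5,110,60),(20,255,255))
    n,L,st,c=cv2.connectedComponentsWithStats(m)
    i=min((i for i in range(1,n) if st[i,4]>400),key=lambda i:np.hypot(*(c[i]-near)))
    r,cc=np.where(L==i);X=np.array([onz(p,(a,b),z,s) for a,b in zip(r,cc)])[:,:2]
    (cx,cy),(a,b),_=rect=cv2.minAreaRect(X.astype(np.float32)*1000)
    vx,vy,_,_=cv2.fitLine(X.astype(np.float32),cv2.DIST_L2,0,1e-4,1e-4).ravel()
    return np.array([cx,cy])/1000,(a,b),np.degrees(np.arctan2(vy,vx)),st[i]
E
python3 - <<'E'
from h import *
np.set_printoptions(precision=4,suppress=True)
s=bot.state();w=capture('wrist')
print(handle(w,s,(281,160)));print(handle(w,s,(365,95)))
print('edge',onz(w,(278,291),.0525,s),onz(w,(277.5,265),.052,s),onz(w,(275,318),.052,s))
print('bayfront corners', onz(w,(160,480),.076,s),onz(w,(230,478),.076,s))
E
```

```text
(array([ 0.3474, -0.2527]), (20.748149871826172, 99.06965637207031), np.float32(-85.30294), array([ 267,  108,   29,  105, 2151], dtype=int32))
(array([ 0.4247, -0.185 ]), (24.631572723388672, 99.3079833984375), np.float32(-74.31654), array([ 342,   40,   46,  103, 2403], dtype=int32))
edge [ 0.3586 -0.3835  0.0525] [ 0.3298 -0.3832  0.052 ] [ 0.3885 -0.3802  0.052 ]
bayfront corners [ 0.5557 -0.2438  0.076 ] [ 0.566  -0.3212  0.076 ]
```

Call:
send_rows --targets '[[[0.58,0.11,1.5,0,0,-0.94],[0.58,0.11,3,0,0,-0.94],[0.58,0.11,4.3,0,0,-0.94],[0.58,0.11,5.3,0,0,-0.94],[0.58,0.11,6.0,0,0,-0.94],[0.58,0.11,6.4,0,0,-0.94],[0.58,0.11,6.7,0,0,-0.94],[0.58,0.11,6.9,0,0,-0.94],[0.58,0.11,7.05,0,0,-0.94],[0.58,0.11,7.1,0,0,-0.94],[0.58,0.11,7.1,0,0,-0.94]]]'

```text
time_s: 3.52
tcp_pos: [0.3492, -0.2731, 0.0544]
tool_rot: [[-0.085, 0.996, 0.001], [0.996, 0.085, -0.001], [-0.001, 0.001, -1.0]]
ft_force: [-0.2, -0.7, 0.3]
width: 0.0601
grip_force: 0.0
```

Call:
send_rows --targets '[[[0,0,0,0,0,0],[0,0,0,0,0,0],[0,0,0,0,0,0],[0,0,0,0,0,0],[0,0,0,0,0,0],[0,0,0,0,0,0],[0,0,0,0,0,0],[0,0,0,0,0,0]]]' --hand 10 --squeeze 50

```text
time_s: 4.18
tcp_pos: [0.3493, -0.2731, 0.0545]
tool_rot: [[-0.085, 0.996, 0.001], [0.996, 0.085, -0.001], [-0.001, 0.001, -1.0]]
ft_force: [-0.8, 0.2, 4.6]
width: 0.0189
grip_force: 50.4
```

Call:
send_rows --targets '[[[0,0,-0.4,0,0,0],[0,0,-1.2,0,0,0],[0,0,-2.2,0,0,0],[0,0,-3.2,0,0,0],[0.2,1,-4.2,0,0,0],[0.4,2,-5.0,0,0,0],[0.5,3,-5.6,0,0,0],[0.6,4,-5.8,0,0,0],[0.7,5,-5.8,0,0,0],[0.7,5.7,-5.8,0,0,0],[0.7,6.1,-5.8,0,0,0],[0.7,6.1,-5.8,0,0,0]]]'

```text
time_s: 5.18
tcp_pos: [0.5003, -0.2417, 0.1985]
tool_rot: [[-0.086, 0.996, -0.0], [0.996, 0.086, 0.001], [0.001, -0.0, -1.0]]
ft_force: [0.1, -0.2, -1.5]
width: 0.019
grip_force: 49.6
```

Run:
```python
from h import *
np.set_printoptions(precision=4,suppress=True)
s=bot.state();print(s['time_s'],s['tcp_pos'],s['width'],s['joint_velocities'])
w=capture('wrist');save('w2',w);import pickle;pickle.dump((dict(w),s),open('w2.pkl','wb'))
for l in('rack','wide_bay'):
    for x in pinpoint(w,l)[:1]:print(l,x['location'],x['conf'],onz(w,x['location'],.05,s))
```

```text
5.1833 [ 0.5003 -0.2417  0.1985] 0.019017618335814834 [-0.0279 -0.0368  0.0455 -0.014   0.0115 -0.0232]
rack [251.1, 414.7] 0.64 [ 0.643  -0.2832  0.05  ]
wide_bay [275.8, 432.2] 0.75 [ 0.6718 -0.3109  0.05  ]
```

View pics/w2.png

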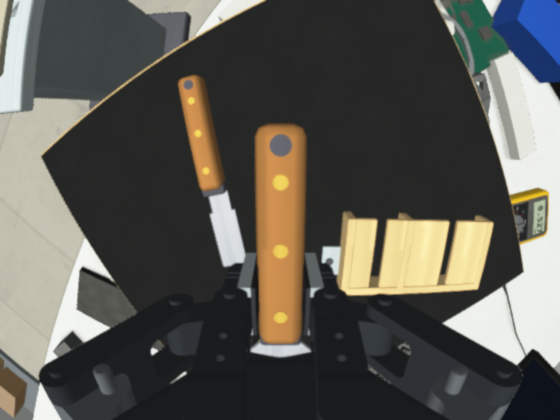

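The wrist view shows the rack at cols 340-490, rows 213-295, with its mouth toward the top of the image. The wide bay is the right-hand one, with its slit near col 448. The scraper is held straight. I'll zoom in for the bay axis.

Run:
```python
import cv2
a=cv2.imread('pics/w2.png')[200:305,325:505];cv2.imwrite('pics/w2c.png',cv2.resize(a,None,fx=4.4,fy=4.4,interpolation=cv2.INTER_CUBIC))
```

```text
(no output)
```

View pics/w2c.png

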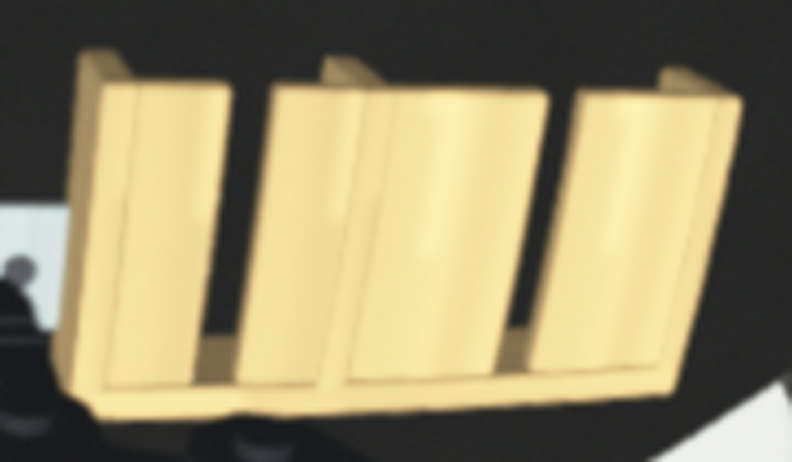

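Run:
```python
from h import *
import pickle
np.set_printoptions(precision=4,suppress=True)
w,s=pickle.load(open('w2.pkl','rb'))
P={k:onz(w,(200+v/4.4-.5,325+u/4.4-.5),.076,s)[:2] for k,(u,v) in dict(FL=(103,82),FR=(742,97),BR=(672,392),mF=(392,92),mB=(345,383),rF=(716,95),rB=(659,367),sFl=(548,92),sFr=(578,92),sBl=(494,375),sBr=(530,370)).items()}
for k,v in P.items():print(k,v)
ang=lambda d:np.degrees(np.arctan2(d[1],d[0]))
for a,b in(('mF','mB'),('rF','rB'),('FR','BR'),('sFl','sBl'),('sFr','sBr'),('FR','FL'),('rB','mB')):
    d=P[b]-P[a];print(a,b,ang(d),np.linalg.norm(d))
print('back mid',(P['mB']+P['rB'])/2,'front mid',(P['mF']+P['rF'])/2)
h=handle(w,s,(280,230),s['tcp_pos'][2]+.02);print(h)
```

```text
FL [ 0.5596 -0.2467]
FR [ 0.7144 -0.2377]
BR [ 0.7189 -0.313 ]
mF [ 0.6218 -0.2437]
mB [ 0.6264 -0.311 ]
rF [ 0.7063 -0.2378]
rB [ 0.7121 -0.3061]
sFl [ 0.6596 -0.2407]
sFr [ 0.6674 -0.2401]
sBl [ 0.6644 -0.3084]
sBr [ 0.6739 -0.307 ]
mF mB -86.08508049614699 0.06745498023291023
rF rB -85.18658070132632 0.06851077372446554
FR BR -86.58514328198426 0.07544361245365516
sFl sBl -85.967733024322 0.06778745970162717
sFr sBr -84.42598688387395 0.06716088602697527
FR FL -176.6640965955496 0.15499521319262058
rB mB -176.71029142180956 0.08583414250167792
back mid [ 0.6692 -0.3086] front mid [ 0.664  -0.2408]
(array([ 0.4986, -0.221 ]), (19.784507751464844, 98.28401184082031), np.float32(-85.18734), array([ 254,  123,   53,  221, 9630], dtype=int32))
```

Call:
send_rows --targets '[[[0.9,1.0,0,0,0,0.18],[1.9,2.2,0,0,0,0.18],[2.9,3.5,0,0,0,0.18],[3.8,4.8,0,0,0,0.18],[4.3,5.8,0,0,0,0.18],[4.57,6.4,0.3,0,0,0.18],[4.57,6.61,1.2,0,0,0.18],[4.57,6.61,2.4,0,0,0.18],[4.57,6.61,3.5,0,0,0.18],[4.57,6.61,4.3,0,0,0.18],[4.57,6.61,4.6,0,0,0.18],[4.57,6.61,4.6,0,0,0.18]]]'

```text
time_s: 6.33
tcp_pos: [0.6515, -0.1146, 0.081]
tool_rot: [[-0.069, 0.998, -0.005], [0.998, 0.069, 0.001], [0.002, -0.005, -1.0]]
ft_force: [-1.2, -0.5, -1.8]
width: 0.0187
grip_force: 49.7
```

Call:
send_rows --targets '[[[0,0,0.3,0,0,0],[0,0,0.6,0,0,0],[0,0,0.85,0,0,0],[0,0,1.0,0,0,0],[0,0,1.0,0,0,0]]]'

```text
time_s: 6.75
tcp_pos: [0.6537, -0.1143, 0.058]
tool_rot: [[-0.069, 0.998, -0.001], [0.998, 0.069, 0.0], [0.0, -0.001, -1.0]]
ft_force: [-0.1, -0.5, -1.3]
width: 0.0189
grip_force: 49.7
```

Run:
```python
from h import *
np.set_printoptions(precision=4,suppress=True)
s=bot.state();print(s['time_s'],s['tcp_pos'],s['tool_rot'],s['ft_force'])
a=capture('side');b=capture('top')
c=[cv2.resize(a['color'][130:310,220:460],(400,300),interpolation=2),cv2.resize(b['color'][80:230,180:380],(400,300),interpolation=2)]
cv2.imwrite('pics/s3.png',np.hstack(c)[:,:,::-1])
```

```text
6.75 [ 0.6537 -0.1143  0.058 ] [[-0.0694  0.9976 -0.0011]
 [ 0.9976  0.0694  0.0003]
 [ 0.0004 -0.0011 -1.    ]] [-0.1076 -0.4757 -1.2679]
```

View pics/s3.png

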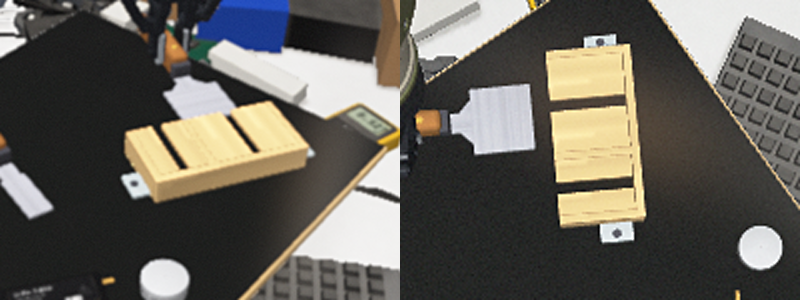

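The side and top crops show the blade just before the mouth, but in the top view it looks offset toward the narrow-bay side. I'll check with parallax.

Run:
```python
from h import *
np.set_printoptions(precision=4,suppress=True)
b=capture('top');a=capture('side')
g=lambda u,v:(80+v/2-.25,180+(u-400)/2-.25)
for n,u,v,z in(('bladeU',530,85,.057),('bladeD',536,153,.057),('bladeBackU',472,88,.057),('bladeBackD',476,155,.057),('FR',547,51,.076),('FL',560,226,.076),('BR',629,45,.076),('BL',645,219,.076),('slit F',550,107,.076),('slitB',622,101,.076)):
    print(n,onz(b,g(u,v),z))
print('cam',-np.array(b['R']).T@b['t'])
k=.6; f=lambda u,v:(130+v*k-.2,220+u*k-.2)
for n,u,v,z in(('FR',273,102,.076),('FL',125,150,.076),('BL',153,180,.076),('BR',305,137,.076),('bladeL',165,92,.057),('slitF',229,118,.076),('neck',188,80,.06)):
    print('side',n,onz(a,f(u,v),z))
```

```text
bladeU [ 0.6896 -0.223   0.057 ]
bladeD [ 0.627  -0.2271  0.057 ]
bladeBackU [ 0.6883 -0.1704  0.057 ]
bladeBackD [ 0.6266 -0.1731  0.057 ]
FR [ 0.7146 -0.2399  0.076 ]
FL [ 0.5576 -0.2479  0.076 ]
BR [ 0.7179 -0.3128  0.076 ]
BL [ 0.5618 -0.3221  0.076 ]
slit F [ 0.6638 -0.2415  0.076 ]
slitB [ 0.6674 -0.3051  0.076 ]
cam [ 0.4427 -0.2782  0.9207]
side FR [ 0.7161 -0.2443  0.076 ]
side FL [ 0.5506 -0.2766  0.076 ]
side BL [ 0.5616 -0.323   0.076 ]
side BR [ 0.7213 -0.3033  0.076 ]
side bladeL [ 0.6282 -0.1759  0.057 ]
side slitF [ 0.6632 -0.257   0.076 ]
side neck [ 0.6575 -0.1658  0.06  ]
```

Call:
send_rows --targets '[[[0,0.14,0,0,0,0],[-0.2,0.14,0,0,0,0],[-0.5,0.14,0,0,0,0],[-0.8,0.14,0,0,0,0],[-1.1,0.14,0,0,0,0],[-1.4,0.14,0,0,0,0],[-1.7,0.14,0,0,0,0],[-2.0,0.14,0,0,0,0],[-2.3,0.14,0,0,0,0],[-2.5,0.14,0,0,0,0],[-2.6,0.14,0,0,0,0],[-2.6,0.14,0,0,0,0]]]'

```text
time_s: 7.95
tcp_pos: [0.6622, -0.1797, 0.0588]
tool_rot: [[-0.069, 0.998, 0.0], [0.998, 0.069, -0.0], [-0.0, 0.0, -1.0]]
ft_force: [0.4, -0.5, -1.4]
width: 0.0188
grip_force: 49.7
```

Call:
send_rows --targets '[[[-0.1,0,0.05,0,0,0],[-0.2,0,0.1,0,0,0],[-0.3,0,0.15,0,0,0],[-0.4,0,0.17,0,0,0],[-0.5,0,0.17,0,0,0],[-0.55,0,0.17,0,0,0]]]'

```text
time_s: 8.45
tcp_pos: [0.6632, -0.1931, 0.0546]
tool_rot: [[-0.069, 0.998, 0.0], [0.998, 0.069, -0.0], [-0.0, 0.0, -1.0]]
ft_force: [-0.2, -0.0, 0.3]
width: 0.0191
grip_force: 49.8
```

Call:
send_rows --targets '[[[-0.04,0,0,0,0,0],[-0.08,0,0,0,0,0],[-0.12,0,0,0,0,0],[-0.16,0,0,0,0,0],[-0.2,0,0,0,0,0],[-0.2,0,0,0,0,0]]]'

```text
time_s: 8.95
tcp_pos: [0.6636, -0.198, 0.0546]
tool_rot: [[-0.069, 0.998, 0.0], [0.998, 0.069, -0.0], [-0.0, 0.0, -1.0]]
ft_force: [-0.0, 0.2, -0.6]
width: 0.0192
grip_force: 49.8
```

No contact with the back yet, so I'll creep in further.

Call:
send_rows --targets '[[[-0.03,0,0,0,0,0],[-0.06,0,0,0,0,0],[-0.09,0,0,0,0,0],[-0.12,0,0,0,0,0],[-0.12,0,0,0,0,0]]]'

```text
time_s: 9.37
tcp_pos: [0.6638, -0.1988, 0.0546]
tool_rot: [[-0.07, 0.998, -0.0], [0.998, 0.07, 0.003], [0.003, -0.0, -1.0]]
ft_force: [-0.8, 9.1, 2.6]
width: 0.019
grip_force: 50.2
```

Call:
send_rows --targets '[[[-0.03,0,0,0,0,0],[-0.06,0,0,0,0,0],[-0.06,0,0,0,0,0],[-0.06,0,0,0,0,0]]]'

```text
time_s: 9.7
tcp_pos: [0.6639, -0.1989, 0.0546]
tool_rot: [[-0.071, 0.998, -0.001], [0.997, 0.071, 0.004], [0.004, -0.001, -1.0]]
ft_force: [-2.2, 13.7, 3.9]
width: 0.0186
grip_force: 50.5
```

Call:
send_rows --targets '[[[0,0,0,0,0,0],[0,0,0,0,0,0],[0,0,0,0,0,0],[0,0,0,0,0,0],[0,0,0,0,0,0],[0,0,0,0,0,0]]]' --hand 50

```text
time_s: 10.2
tcp_pos: [0.6638, -0.2026, 0.0546]
tool_rot: [[-0.069, 0.998, -0.0], [0.998, 0.069, -0.0], [-0.0, -0.0, -1.0]]
ft_force: [0.1, 0.1, -1.5]
width: 0.05
grip_force: 0.0
```

Call:
send_rows --targets '[[[0,0,-0.3,0,0,0],[0,0,-0.9,0,0,0],[0,0,-1.8,0,0,0],[0,0,-3,0,0,0],[0.5,0,-4.2,0,0,0],[1.2,0,-5,0,0,0],[2.2,0,-5.5,0,0,0],[2.2,-1,-6,0,0,0],[2.2,-2,-6,0,0,0],[2.2,-3.2,-6,0,0,0],[2.2,-4,-6,0,0,0],[2.2,-4,-6,0,0,0]]]'

```text
time_s: 11.2
tcp_pos: [0.5577, -0.1546, 0.2064]
tool_rot: [[-0.069, 0.998, 0.0], [0.998, 0.069, -0.001], [-0.001, 0.0, -1.0]]
ft_force: [-0.8, -0.5, -0.4]
width: 0.0496
grip_force: 0.0
```

Run:
```python
from h import *
np.set_printoptions(precision=4,suppress=True)
s=bot.state();print(s['time_s'],s['tcp_pos'])
w=capture('wrist');save('w4',w)
for x in pinpoint(w,'broad_scraper')[:1]:print(x,onz(w,x['location'],.05,s))
```

```text
11.2 [ 0.5577 -0.1546  0.2064]
{'location': [247.2, 378.5], 'conf': 0.95} [ 0.6617 -0.1993  0.05  ]
```

View pics/w4.png

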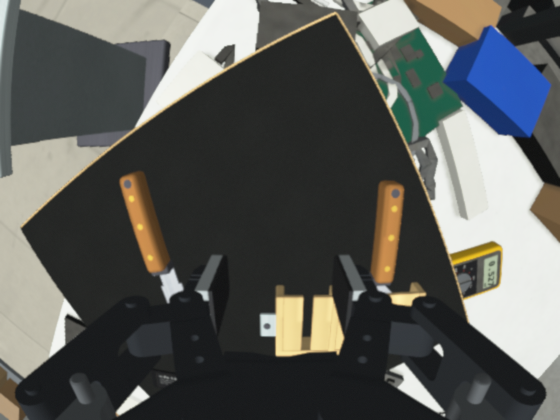

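The wrist view shows the broad handle at (388,232) in front of the wide bay, with the blade inside. I'll check its yaw and depth numerically, then hand in.

Run:
```python
from h import *
np.set_printoptions(precision=4,suppress=True)
s=bot.state();w=capture('wrist');h=handle(w,s,(388,232));print(h)
a=np.radians(h[2]);d=np.array([np.cos(a),np.sin(a)]);d*=-np.sign(d[1]);e=h[0]+.13*d
n=np.array([np.cos(np.radians(-86)),np.sin(np.radians(-86))]);print('edge',e,'gap to back',(np.array([.6692,-.3086])-e)@n, 'lat',(e-np.array([.6692,-.3086]))@np.array([-n[1],n[0]]))
print(handle(w,s,(143,220)))
```

```text
(array([ 0.6594, -0.1771]), (25.850709915161133, 102.03356170654297), np.float32(-84.94398), array([ 367,  180,   34,  103, 2415], dtype=int32))
edge [ 0.6709 -0.3066] gap to back 0.001882096455032778 lat 0.0018397859292596714
(array([ 0.4311, -0.1826]), (29.182323455810547, 99.70140075683594), np.float32(-75.9471), array([ 116,  171,   51,  102, 2491], dtype=int32))
```

```bash
python3 -c "
from station import job;print(job.sign_off())"
```

```text
the job is handed in; nothing more can be done
None
```

The broad scraper is in the wide bay, pushed in until it met the back wall with about 14 N, then released lying flat; the last image check put its edge about 2 mm off the wall, within measurement error. The gripper never touched the narrow scraper, and the job was handed in at about 11 s.

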